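Put the calibration weights back in their trays

ROBOT

A 6-joint arm with a two-finger parallel gripper is mounted at the origin on the work surface. World frame = base frame: x ahead of the robot, y to its left, z up, the work surface at z = 0. Lengths are in m, angles in rad, forces in N, time in s.
With the tool pointing down it reaches from about 0.4 to 0.825 m from the base axis. Payload 7 kg.
Tool frame: the origin (TCP) lies midway between the tips of the shut fingers; the grasp point (between the pads) lies 19 mm behind it (grip_point_offset is the distance from the TCP to the grasp point, in m); z points along the fingers, y is the line along which they close (so a half turn about z gives the same grasp; the last joint's range is limited). The gripper opens to 88 mm and grips with 3 to 60 N. Pads are 19 mm wide; open, the fingers measure 130 mm over their backs; the gripper's body (78 mm by 193 mm) begins 47 mm behind the grasp point.
Start: joints at [-0.985, 0.359, 0.012, 0, -1.224, -0.288], TCP at [0.198, -0.645, 0.197] pointing down, gripper open.
Joint ranges: [-3.07, 3.07], [-1.43, 2.12], [-1.02, 1.25], [-3.03, 1.67], [-3.05, -0], [-3.03, 3.03]. Speed limits (rad/s): [2.39, 2.39, 3.01, 3.14, 3.14, 3.14].

INTERFACE

Orientations are given as [roll, pitch, yaw] about the fixed x, y, z axes, in that order (R = Rz(yaw) Ry(pitch) Rx(roll)).
In Python, from station import get_state, grab_frame, camera_params, job_done, grip_point_offset gives the robot as it stands.
- The arm moves only by the shell command python3 -m creep 'ROWS' [FORCE]. ROWS is JSON, a list that holds one entry, the list of rows, each a list of 7 numbers: the finger opening in cm, from 0 to 8.76, then the shift along the tool's x, y, z in cm, then the turn, a rotation vector about the tool's x, y, z in rad. In form: [[[fingers, tx, ty, tz, wx, wy, wz], ...]]. A call has 1 to 20 rows; each row is the pose to reach, as a shift and turn from the pose commanded when the call began, along the tool's axes at that moment; what a row does not reach only later rows make up. A row lasts 1/8 s, in which the tool goes at most 62.5 mm and 10.7 degrees, less where a joint would pass 70% of its speed; a pose out of reach is approached as far as the arm can. A call with a gripper value outside its range is refused whole. The fingers move at their own pace and stop on an object; FORCE is the grip in N (left out, the last holds). Time passes only in rows, so rows that repeat a pose let the fingers close. It gives the time, the measured TCP pose, the force, the opening and the grip force at its end, in the units of the state.
- get_state(): the state, without advancing time (a new reading comes with each control period).
- grab_frame(name): name is "side" or "top"; returns the picture (420x560x3 uint8, blue, green, red); there is no depth.
- camera_params(name): a dict with "vertical_fov" (degrees; the focal length in pixels is half the picture's height over the tangent of half this angle, whatever the lens; pixels are square), "cx", "cy" (the principal point, pixels), "view" (4x4, takes a point from world to camera coordinates). Camera axes: x right, y down, z forward; pixel columns grow to the right and rows downward; lengths in m; the calibration is good to about 2 mm. A picture is of the moment at which its call begins. camera_params takes no time and is no camera call.
- job_done(): hands the job in; it is judged then, once.
The state is a dict: "t": time; "q": joint angles; "qd": joint speeds; "joint_efforts": joint torques, N m; "eef_pos": TCP position; "ee_rot": TCP orientation; "force": force on the tool from outside, world axes, zero at the start; "moment": the same for the moment, N m; "width": finger opening in m; "gripper_force": force on a finger pad.
Only numpy, scipy, OpenCV 4.12 (cv2) and the standard library are available. Lean on these libraries where they do the work, as an engineer would, in place of code of your own. Each camera call takes 0.05 s, during which the arm holds its last target. There are 200 camera calls.

TASK

The scale has been calibrated: put the four weights away, the brass ones in the green-lined tray and the steel ones in the blue-lined tray, the large one of each metal in the large recess and the small one in the small recess, each standing upright on the felt. Lower each weight into its recess rather than dropping it, do not let the weights knock against one another or fall over, and leave the multimeter and the screwdriver where they lie.

Things in the scene. Friction and masses are not known exactly. Their poses are not given: they have to be found in the camera images.
- brass_large: Large brass calibration weight (yellow metal), loose, standing upright on the bench: a plain cylinder 38 mm diameter and 40 mm tall with a narrow neck and a round knob above it (27 mm wide, its top 62 mm above the underside); about 500 g. Round, so its yaw does not matter. Origin at the centre of its underside, z up its axis.
- brass_small: Small brass calibration weight (yellow metal), loose, standing upright on the bench: a plain cylinder 22 mm diameter and 22 mm tall with a narrow neck and a round knob above it (16 mm wide, its top 37 mm above the underside); about 100 g. Round, so its yaw does not matter. Origin at the centre of its underside, z up its axis.
- steel_large: Large steel calibration weight (silver-grey metal), loose, standing upright on the bench: a plain cylinder 38 mm diameter and 40 mm tall with a narrow neck and a round knob above it (27 mm wide, its top 62 mm above the underside); about 500 g. Round, so its yaw does not matter. Origin at the centre of its underside, z up its axis.
- steel_small: Small steel calibration weight (silver-grey metal), loose, standing upright on the bench: a plain cylinder 22 mm diameter and 22 mm tall with a narrow neck and a round knob above it (16 mm wide, its top 37 mm above the underside); about 100 g. Round, so its yaw does not matter. Origin at the centre of its underside, z up its axis.
- green_tray: Pale-wood tray for the brass weights, fixed to the bench at any yaw: a block 150 x 80 x 18 mm high with two square recesses 10 mm deep, floors lined with green felt 8 mm above the bench. Origin: centre of its underside; x along its length. Large recess, 62 x 62 mm, centred at x = -36 mm, y = 0; small recess, 42 x 42 mm, at x = +36 mm, y = 0 (tray's frame).
- blue_tray: Pale-wood tray for the steel weights, fixed to the bench at any yaw: a block 150 x 80 x 18 mm high with two square recesses 10 mm deep, floors lined with blue felt 8 mm above the bench. Origin: centre of its underside; x along its length. Large recess, 62 x 62 mm, centred at x = -36 mm, y = 0; small recess, 42 x 42 mm, at x = +36 mm, y = 0 (tray's frame).
- meter: Black hand-held multimeter lying loose on the bench beyond the left tray position, 75 x 150 mm, 38 mm high, 350 g; not to be moved. Origin at the centre of its underside.
- screwdriver: Screwdriver with a yellow handle, 180 mm long, lying loose on the bench beyond the right tray position; not to be moved. Origin under it, x along its shaft towards the tip.
Not all that is in view belongs to the job. What is shaped like the steel_large but red is not meant.

How it is judged:
By the outcome, as a careful person would: the job done as asked, in the order asked, and still so for the second after the job is handed in, with the robot touching nothing.
It also fails if it takes over 99 s, if anything falls off the work surface, if the arm or the gripper's body presses on something with over 40 N, if the wrist force passes 120 N, or if a joint passes its speed limit or range.

## Working session

There is one attempt and no reset: what is moved stays moved. The work goes in short steps, Python scripts to look and compute and a shell command to move; the robot and the scene stay as the last step left them, time stands still between calls to the robot, and variables do not carry over. Pictures are saved under pics/ and viewed, at most 14 in all, crops included, and the job is handed in when it is done.

```bash
ls; mkdir -p pics; python3 - <<'E'
from station import *
import cv2
print(get_state(), grip_point_offset)
for n in("top","side"):
    print(n,camera_params(n)); cv2.imwrite(f"pics/{n}0.png",grab_frame(n))
E
```

```text
pics
{'t': 0.0, 'q': array([-9.84918161e-01,  3.59399042e-01,  1.10414844e-02, -3.35001456e-04,
       -1.22413982e+00, -2.88101175e-01]), 'qd': array([ 0.00011103, -0.0003607 , -0.00100548,  0.00035989, -0.00100472,
       -0.00040504]), 'joint_efforts': array([ 2.99754516e-03, -5.82716417e+01,  2.93052417e+01,  6.99702457e+00,
        6.89351640e-03, -1.69596965e-04]), 'eef_pos': array([ 0.19783485, -0.64476864,  0.19571007]), 'ee_rot': array([ 3.13987222e+00, -1.81427120e-04, -2.84392959e+00]), 'force': array([-0.14610947, -0.33367497, -0.72459077]), 'moment': array([0.00712443, 0.03752998, 0.00150062]), 'gripper_force': 0.0, 'width': 0.0873200937285269} 0.0188
top {'vertical_fov': 46.33607475988169, 'cx': 274.8001767584152, 'cy': 210.46774142150548, 'view': array([[-0.0071143 , -0.99981007,  0.01814435, -0.01116771],
       [-0.99647729,  0.00557202, -0.08367769,  0.55291318],
       [ 0.0835607 , -0.01867574, -0.99632767,  1.14936954],
       [ 0.        ,  0.        ,  0.        ,  1.        ]])}
side {'vertical_fov': 50.712316282307626, 'cx': 282.7804305080591, 'cy': 210.27183546022817, 'view': array([[ 0.98294158, -0.18345854,  0.01299266, -0.56761421],
       [-0.10703129, -0.62804388, -0.77078219,  0.06984334],
       [ 0.14956654,  0.75624325, -0.63696625,  0.87074527],
       [ 0.        ,  0.        ,  0.        ,  1.        ]])}
```

View pics/top0.png

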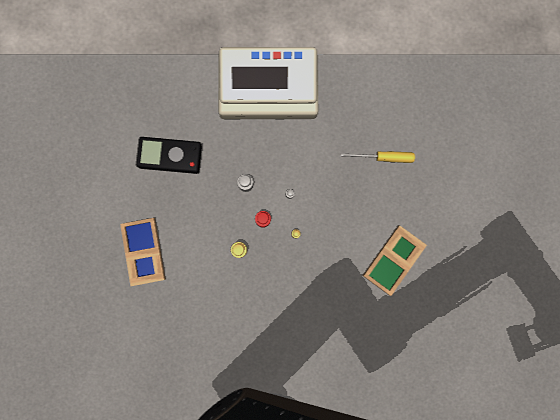

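View pics/side0.png

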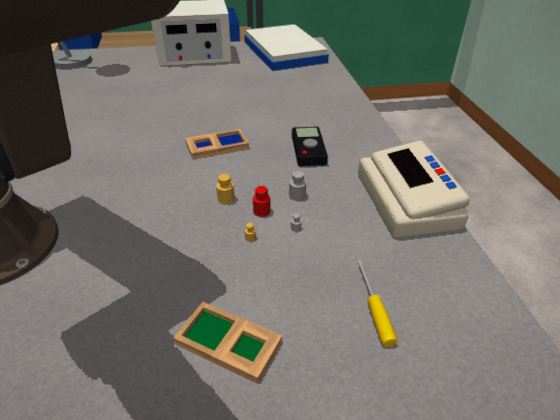

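The top view shows brass large (239,250), brass small (296,234), steel large (246,182), steel small (290,194), blue tray (142,252) and green tray (395,260). Possible mix-ups: the red cylinder at (263,218) resembles steel_large, and the yellow screwdriver handle at (397,157) resembles brass. I choose by metal colour, and the large or small one by size.

```bash
cat > h.py <<'E'
import numpy as np, cv2
from scipy.optimize import least_squares
from station import *
def proj(n,P):
    c=camera_params(n); V=c["view"]; f=210/np.tan(np.radians(c["vertical_fov"]/2))
    q=np.atleast_2d(P)@V[:3,:3].T+V[:3,3]
    return np.c_[c["cx"]+f*q[:,0]/q[:,2], c["cy"]+f*q[:,1]/q[:,2]]
def solve(n,uv,z):   # pixel -> world point at height z
    return least_squares(lambda p:(proj(n,[p[0],p[1],z])-uv).ravel(),[.55,0.]).x
def comp(mask,seed,r=22):
    m=np.zeros_like(mask); x,y=map(int,seed); m[max(0,y-r):y+r,max(0,x-r):x+r]=mask[max(0,y-r):y+r,max(0,x-r):x+r]
    k,l,s,c=cv2.connectedComponentsWithStats(m)
    i=1+np.argmax(s[1:,4]); return l==i
def wpts(big):
    a=np.linspace(0,2*np.pi,40); c=np.c_[np.cos(a),np.sin(a)]
    R,H,r,T=(.019,.04,.0135,.062) if big else (.011,.022,.008,.037)
    body=np.vstack([np.c_[R*c,0*a+z] for z in(0,H)])
    k=T-r; s=np.vstack([np.c_[r*np.sin(p)*c,k+r*np.cos(p)+0*a] for p in np.linspace(0,np.pi,12)])
    return body,s
def render(n,parts,off,S=8):
    m=np.zeros((420*S,560*S),np.uint8)
    for P in parts: cv2.fillConvexPoly(m,cv2.convexHull(((proj(n,P+off)+.5)*S).astype(np.int32)),1)
    ys,xs=np.nonzero(m); return np.array([xs.mean(),ys.mean()])/S-.5, len(xs)/S**2
def locate(n,mask,parts,z0=.02):
    ys,xs=np.nonzero(mask); c=np.array([xs.mean(),ys.mean()]); t=c.copy()
    p=solve(n,c,z0)
    for _ in range(4):
        m,A=render(n,parts,np.r_[p,0]); p=p+solve(n,c,z0)-solve(n,m,z0)
    return p,len(xs),A
def masks(im):
    h,s,v=[x.astype(int) for x in cv2.split(cv2.cvtColor(im,cv2.COLOR_BGR2HSV))]
    return h,s,v
E
cat > m.py <<'E'
from h import *
for n,seeds in (("top",dict(brass_large=(239,250),brass_small=(296,234),steel_large=(246,182),steel_small=(290,194))),
   ("side",dict(brass_large=(226,190),brass_small=(250,232),steel_large=(298,187),steel_small=(296,222)))):
    im=cv2.imread(f"pics/{n}0.png"); h,s,v=masks(im); print(n)
    ov=im.copy()
    bench=np.median(v[180:260,200:320] if n=="top" else v[150:260,180:330])
    for k,sd in seeds.items():
        r=16 if "large" in k else 10
        mk=((s>90)&(h>15)&(h<35)) if "brass" in k else ((s<30)&(v>bench+22))
        mk=comp(mk.astype(np.uint8),sd,r+(6 if n=="side" else 0))
        mk=cv2.morphologyEx(mk.astype(np.uint8),cv2.MORPH_CLOSE,np.ones((5,5)))
        ov[mk>0]=(255,0,255)
        p,N,A=locate(n,mk,wpts("large" in k)); print(k,p.round(4),N,round(A))
    for t,sd,hh in (("green",(395,260) if n=="top" else (228,340),(40,85)),("blue",(142,252) if n=="top" else (217,143),(100,130))):
        felt=((h>hh[0])&(h<hh[1])&(s>120)).astype(np.uint8); wood=((h>5)&(h<22)&(s>60)&(v>80)).astype(np.uint8)
        W=np.zeros_like(felt);x,y=sd;r=48 if n=="top" else 62; W[y-r:y+r,x-r:x+r]=1
        k,l,st,ce=cv2.connectedComponentsWithStats(felt*W); o=np.argsort(-st[1:,4])[:2]+1
        pb,ps=[solve(n,ce[i],.008) for i in o]; d=ps-pb; yaw=np.arctan2(d[1],d[0])
        mk=comp((felt|wood)*W,sd,r); ys,xs=np.nonzero(mk); ov[cv2.morphologyEx(mk.astype(np.uint8),cv2.MORPH_GRADIENT,np.ones((2,2)))>0]=(0,255,255)
        R=np.array([[np.cos(yaw),-np.sin(yaw)],[np.sin(yaw),np.cos(yaw)]])
        B=np.array([[a,b] for a in(-.075,.075) for b in(-.04,.04)])@R.T
        P=np.vstack([np.c_[B,np.full(4,z)] for z in(0,.018)])
        p,N,A=locate(n,mk,[P],.01); print(t,"ctr",p.round(4),"yaw",yaw.round(3),N,round(A),"big",(p+R@[-.036,0]).round(4),"small",(p+R@[.036,0]).round(4),"felt",pb.round(4),ps.round(4),np.linalg.norm(d).round(4))
    if n=="top": A1=cv2.resize(np.hstack([im[160:275,220:320],ov[160:275,220:320]]),None,fx=4,fy=4,interpolation=cv2.INTER_CUBIC)
    cv2.imwrite(f"pics/ov_{n}.png",A1 if n=="top" else ov)
E
python3 m.py
```

```text
top
brass_large [0.4605 0.0717] 209 220
brass_small [ 0.4984 -0.0646] 63 73
steel_large [0.6214 0.0574] 164 236
steel_small [ 0.5941 -0.051 ] 44 76
green ctr [ 0.4322 -0.3034] yaw -0.642 2043 2216 big [ 0.4033 -0.2818] small [ 0.461  -0.3249] felt [ 0.4035 -0.2818] [ 0.4617 -0.3253] 0.0727
blue ctr [0.4569 0.3026] yaw -2.963 2133 2262 big [0.4923 0.309 ] small [0.4215 0.2962] felt [0.4931 0.3099] [0.422  0.2971] 0.0722
side
brass_large [0.4609 0.0781] 449 435
brass_small [ 0.4987 -0.0609] 171 175
steel_large [0.6332 0.1089] 37 395
steel_small [ 0.6007 -0.024 ] 8 161
green ctr [ 0.4331 -0.3004] yaw -0.631 4746 4878 big [ 0.4041 -0.2792] small [ 0.4622 -0.3217] felt [ 0.4035 -0.2762] [ 0.4619 -0.3189] 0.0723
blue ctr [0.4571 0.3032] yaw -2.973 1213 1297 big [0.4926 0.3092] small [0.4216 0.2971] felt [0.4938 0.3188] [0.4222 0.3066] 0.0726
```

View pics/ov_top.png

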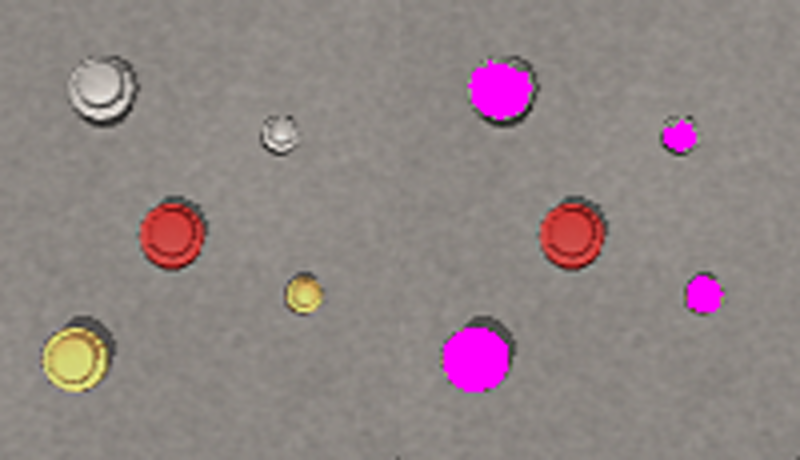

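View pics/ov_side.png

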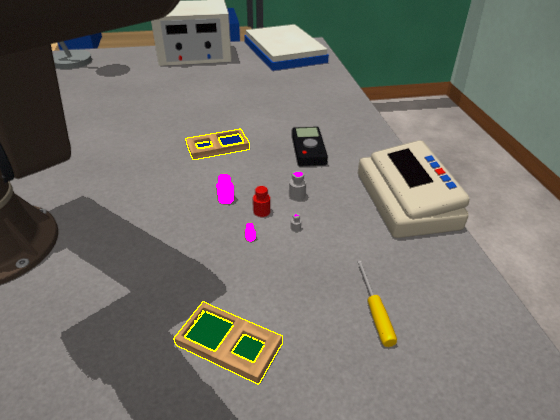

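The crop confirms the choices: two yellow weights and two grey ones, with the red decoy separate. My brass masks fit. The steel masks lose the shaded rim, so I'll relocate the steel weights from the knob and body outlines.

```bash
python3 - <<'E'
from h import *
f=lambda c:np.array(c)/4+[220,160]-.4
for k,c,z in (("brass_large knob",(73.5,360),.055),("SL knob",(99.5,86.5),.055),("SL body",(101,91),.03),("SS knob",(282,131),.033),("SS body",(280.5,134),.016),("BS body",(304,294),.016),("red",(172,234),.05)): print(k,solve("top",f(c),z).round(4))
# side check: model silhouette bbox in side view, from top estimates
for k,p,b in (("SL",(.6195,.058),1),("SS",(.5935,-.0505),0),("BL",(.4605,.0717),1),("BS",(.4984,-.0646),0)):
    q=proj("side",np.vstack(wpts(b))+[*p,0]); print(k,q.min(0).round(1),q.max(0).round(1))
im=grab_frame("side"); cv2.imwrite("pics/side_crop.png",cv2.resize(im[160:250,200:320],None,fx=6,fy=6,interpolation=cv2.INTER_CUBIC))
E
```

```text
brass_large knob [0.4601 0.0715]
SL knob [0.6191 0.0562]
SL body [0.62   0.0564]
SS knob [ 0.5951 -0.0512]
SS body [ 0.5953 -0.0511]
BS body [ 0.4987 -0.0643]
red [0.5329 0.0144]
SL [287.9 172.2] [305.4 201. ]
SS [289.5 214.1] [300.5 232.1]
BL [215.6 175.6] [234.1 204.7]
BS [244.3 223.8] [255.7 242.2]
```

View pics/side_crop.png

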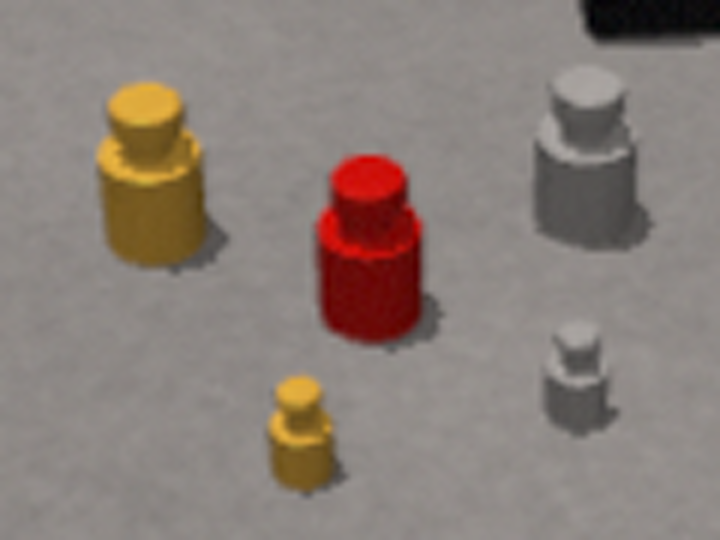

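The side crop agrees with the top estimates to about a pixel, and the knobs have flat tops. The large brass weight is at crop (152,175), the small brass at (300,435), the large steel at (587,155), the small steel at (578,378) and the red decoy at (370,250). I'll keep the tool yaw constant and hold the finger tips above the tray tops.

```bash
cat > g.py <<'E'
import sys
from h import *
from scipy.spatial.transform import Rotation as Ro
T=dict(BL=(.461,.072),BS=(.4988,-.064),SL=(.620,.057),SS=(.595,-.051),gb=(.4036,-.281),gs=(.4614,-.324),bb=(.4925,.3092),bs=(.4216,.2967))
s=get_state(); R=Ro.from_euler("xyz",s["ee_rot"]).as_matrix()
print("t",round(s["t"],2),"tcp",s["eef_pos"].round(4),"w",s["width"].round(4),"rot",s["ee_rot"].round(3))
for a in sys.argv[1:]:
    n,z=a.split("@"); print(a,(R.T@(np.r_[T[n],float(z)]-s["eef_pos"])*100).round(2))
E
python3 g.py BL@.15 BL@.014
```

```text
Traceback (most recent call last):
  File "g.py", line 6, in <module>
    print("t",round(s["t"],2),"tcp",s["eef_pos"].round(4),"w",s["width"].round(4),"rot",s["ee_rot"].round(3))
                                                              ^^^^^^^^^^^^^^^^
AttributeError: 'float' object has no attribute 'round'
```

```bash
sed -i 's/s\["width"\].round(4)/round(s["width"],4)/' g.py; python3 g.py BL@.15 BL@.014
```

```text
t 0.15 tcp [ 0.1979 -0.6449  0.1959] w 0.0873 rot [ 3.14  -0.    -2.844]
BL@.15 [-46.18  60.82   4.66]
BL@.014 [-46.19  60.8   18.26]
```

```bash
python3 -m creep '[[[6.5,-4,3,0,0,0,0],[6.5,-8,6,0,0,0,0],[6.5,-12,9,0,0,0,0],[6.5,-16,12,0,0,0,0],[6.5,-20,15,0,0,0,0],[6.5,-24,18,0,0,0,0],[6.5,-28,21,0,0,0,0],[6.5,-30,24,0,0,0,0],[6.5,-31.5,28,0,0,0,0],[6.5,-33,32,0,0,0,0],[6.5,-35,36,0,0,0,0],[6.5,-37,40,0,0,0,0],[6.5,-39,44,0,0,0,0],[6.5,-41,48,0,0,0,0],[6.5,-42.7,52,0,0,0,0],[6.5,-44.4,56,0,0,0,0],[6.5,-45.6,59,0,0,0,0],[6.5,-46.2,60.8,2,0,0,0],[6.5,-46.2,60.8,4,0,0,0],[6.5,-46.2,60.8,5,0,0,0]]]' 25; python3 g.py BL@.014
```

```text
t: 2.65
eef_pos: [0.4606, 0.0715, 0.1456]
ee_rot: [-3.141, -0.002, -2.843]
force: [0.0, 0.4, 0.4]
width: 0.065
gripper_force: 0.0
t 2.65 tcp [0.4606 0.0715 0.1456] w 0.065 rot [-3.141e+00 -2.000e-03 -2.843e+00]
BL@.014 [-0.07  0.04 13.16]
```

```bash
python3 -m creep '[[[6.5,0,0,2,0,0,0],[6.5,0,0,4,0,0,0],[6.5,0,0,6,0,0,0],[6.5,0,0,8,0,0,0],[6.5,0,0,10,0,0,0],[6.5,0,0,11.5,0,0,0],[6.5,0,0,12.5,0,0,0],[6.5,0,0,13.2,0,0,0],[6.5,0,0,13.2,0,0,0],[6,0,0,13.2,0,0,0],[5.5,0,0,13.2,0,0,0],[5,0,0,13.2,0,0,0],[4.6,0,0,13.2,0,0,0],[4.3,0,0,13.2,0,0,0],[4.0,0,0,13.2,0,0,0],[3.7,0,0,13.2,0,0,0],[3.4,0,0,13.2,0,0,0],[3.2,0,0,13.2,0,0,0],[3.0,0,0,13.2,0,0,0],[3.0,0,0,13.2,0,0,0]]]' 25; python3 g.py gb@.15
```

```text
t: 5.15
eef_pos: [0.4613, 0.0715, 0.0147]
ee_rot: [-3.142, -0.0, -2.844]
force: [0.2, -0.9, 0.6]
width: 0.0301
gripper_force: 0.0
t 5.15 tcp [0.4613 0.0715 0.0147] w 0.0301 rot [-3.142 -0.    -2.844]
gb@.15 [ 15.86 -32.01 -13.53]
```

```bash
python3 - <<'E'
from h import *
a=grab_frame("side"); b=grab_frame("top")
A=cv2.resize(a[120:270,150:330],(480,400)); B=cv2.resize(b[160:280,200:296],(320,400))
cv2.imwrite("pics/chk1.png",np.hstack([A,B]))
E
```

```text
(no output)
```

View pics/chk1.png

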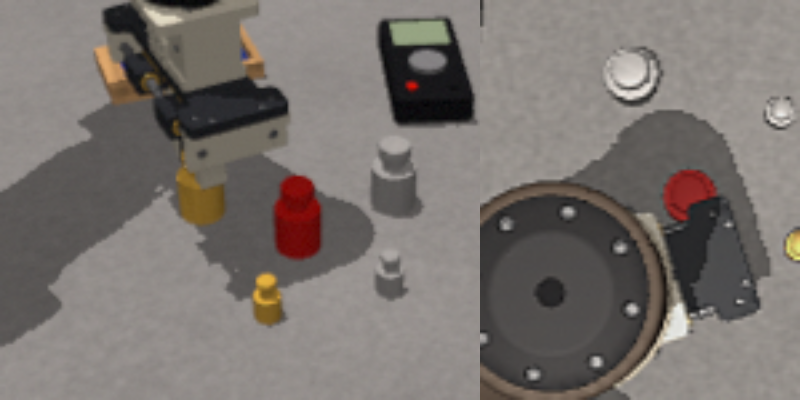

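The side view shows the near finger's tip at about crop (208,182), at knob height and above the body. The opened fingers evidently reach less far than the shut ones, so I'll estimate the real tip height.

```bash
python3 - <<'E'
from h import *
for z in (.01,.02,.03,.04,.05): print(z, ((proj("side",[.468,.049,z])-[150,120])*2.667).round(0), ((proj("side",[.4605,.0717,z])-[150,120])*2.667).round(0))
im=grab_frame("side"); cv2.imwrite("pics/chk2.png",cv2.resize(im[150:215,200:260],None,fx=9,fy=9,interpolation=cv2.INTER_CUBIC))
print(get_state())
E
```

```text
0.01 [[212. 218.]] [[201. 202.]]
0.02 [[212. 208.]] [[200. 193.]]
0.03 [[211. 199.]] [[199. 183.]]
0.04 [[210. 189.]] [[198. 173.]]
0.05 [[209. 179.]] [[198. 163.]]
{'t': 5.3, 'q': array([ 5.77221479e-01,  2.28377492e-01, -6.68292607e-01, -5.85420345e-05,
       -6.74143360e-01, -1.85025173e+00]), 'qd': array([ 0.00078781, -0.00047414, -0.00114536,  0.0013672 ,  0.00070498,
        0.00101888]), 'joint_efforts': array([ 1.02176229e-03, -3.80162394e+01,  1.93699318e+01,  4.60252047e+00,
       -8.66122940e-02, -4.64861770e-06]), 'eef_pos': array([0.46127755, 0.07152062, 0.01464271]), 'ee_rot': array([ 3.14156225e+00, -2.65481997e-05, -2.84387232e+00]), 'force': array([0.15536371, 0.11636201, 0.21451851]), 'moment': array([0.06504542, 0.00684668, 0.03477147]), 'gripper_force': 0.0, 'width': 0.03032032126664131}
```

View pics/chk2.png

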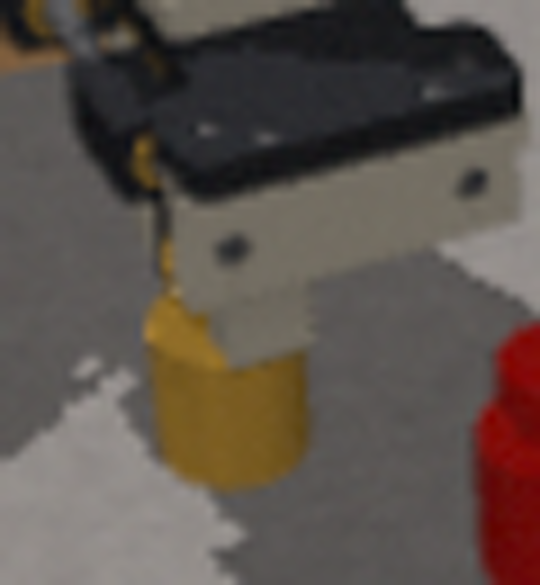

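The tip projects to z≈0.04, about 25 mm above the reported TCP, which fits the fingers passing over the 38 mm body to 30 mm without contact. I'll open, go 11 mm lower (safe even if the TCP reading is right), and close again.

```bash
python3 -m creep '[[[4,0,0,0,0,0,0],[5,0,0,0,0,0,0],[6,0,0,0,0,0,0],[6.5,0,0,0,0,0,0],[6.5,0,0,0.4,0,0,0],[6.5,0,0,0.8,0,0,0],[6.5,0,0,1.1,0,0,0],[6.5,0,0,1.1,0,0,0],[5.5,0,0,1.1,0,0,0],[5,0,0,1.1,0,0,0],[4.6,0,0,1.1,0,0,0],[4.3,0,0,1.1,0,0,0],[4.0,0,0,1.1,0,0,0],[3.8,0,0,1.1,0,0,0],[3.6,0,0,1.1,0,0,0],[3.4,0,0,1.1,0,0,0],[3.2,0,0,1.1,0,0,0],[3.0,0,0,1.1,0,0,0],[3.0,0,0,1.1,0,0,0]]]' 25; python3 - <<'E'
from h import *
im=grab_frame("side"); cv2.imwrite("pics/chk3.png",cv2.resize(im[150:215,200:260],None,fx=7,fy=7,interpolation=cv2.INTER_CUBIC))
E
```

```text
t: 7.68
eef_pos: [0.4613, 0.0716, 0.0037]
ee_rot: [3.141, 0.0, -2.844]
force: [-2.1, 2.2, 1.4]
width: 0.0366
gripper_force: 25.0
```

View pics/chk3.png

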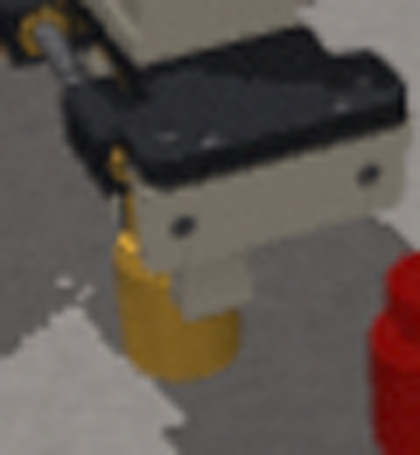

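The near pad now covers the upper part of the brass body (crop 175–250, 245–315) with 25 N of grip. Next I lift and check.

```bash
python3 -m creep '[[[3,0,0,-0.3,0,0,0],[3,0,0,-0.8,0,0,0],[3,0,0,-1.5,0,0,0],[3,0,0,-2.5,0,0,0],[3,0,0,-4,0,0,0],[3,0,0,-6,0,0,0],[3,0,0,-8,0,0,0],[3,0,0,-9.5,0,0,0],[3,0,0,-10,0,0,0],[3,0,0,-10,0,0,0]]]' 30; python3 g.py gb@.1037 gb@.0117; python3 - <<'E'
from h import *
im=grab_frame("side"); cv2.imwrite("pics/chk4.png",cv2.resize(im[100:220,170:290],None,fx=4,fy=4,interpolation=cv2.INTER_CUBIC))
E
```

```text
t: 8.98
eef_pos: [0.4613, 0.0715, 0.1039]
ee_rot: [3.141, 0.001, -2.844]
force: [-0.0, -0.1, -6.2]
width: 0.0365
gripper_force: 30.0
t 8.97 tcp [0.4613 0.0715 0.1039] w 0.0365 rot [ 3.141e+00  1.000e-03 -2.844e+00]
gb@.1037 [ 15.85 -32.01  -0.  ]
gb@.0117 [ 15.86 -32.02   9.2 ]
```

View pics/chk4.png

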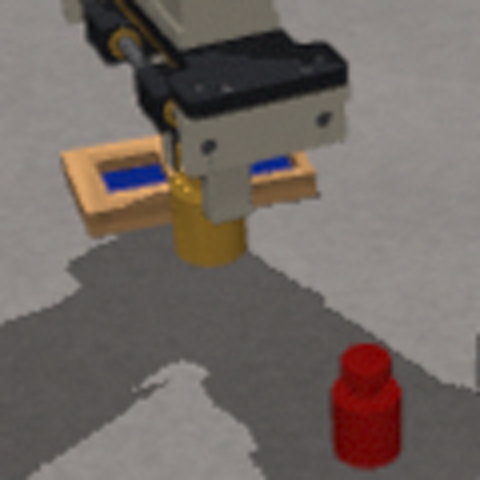

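The weight is held upright (crop (208,225)) and the wrist reads −6 N. Next I carry it to the green tray's large recess.

```bash
python3 -m creep '[[[3,0.7,-1.4,0,0,0,0],[3,2,-4,0,0,0,0],[3,3.5,-7,0,0,0,0],[3,5,-10,0,0,0,0],[3,6.5,-13,0,0,0,0],[3,8,-16,0,0,0,0],[3,9.5,-19,0,0,0,0],[3,11,-22,0,0,0,0],[3,12.5,-25,0,0,0,0],[3,14,-28,0,0,0,0],[3,15,-30,0,0,0,0],[3,15.6,-31.4,0,0,0,0],[3,15.85,-32,0,0,0,0],[3,15.85,-32,0,0,0,0],[3,15.85,-32,2,0,0,0],[3,15.85,-32,4,0,0,0],[3,15.85,-32,5,0,0,0],[3,15.85,-32,5,0,0,0]]]'; python3 g.py gb@.0117 ; python3 - <<'E'
from h import *
a=grab_frame("side"); b=grab_frame("top")
cv2.imwrite("pics/chk5.png",np.hstack([cv2.resize(a[240:390,140:300],(427,400)),cv2.resize(b[190:310,335:447],(373,400))]))
E
```

```text
t: 11.28
eef_pos: [0.4034, -0.2804, 0.0533]
ee_rot: [3.141, -0.001, -2.843]
force: [0.5, -0.1, -5.0]
width: 0.0364
gripper_force: 30.0
t 11.28 tcp [ 0.4034 -0.2804  0.0533] w 0.0364 rot [ 3.141e+00 -1.000e-03 -2.843e+00]
gb@.0117 [-0.   -0.06  4.16]
```

View pics/chk5.png

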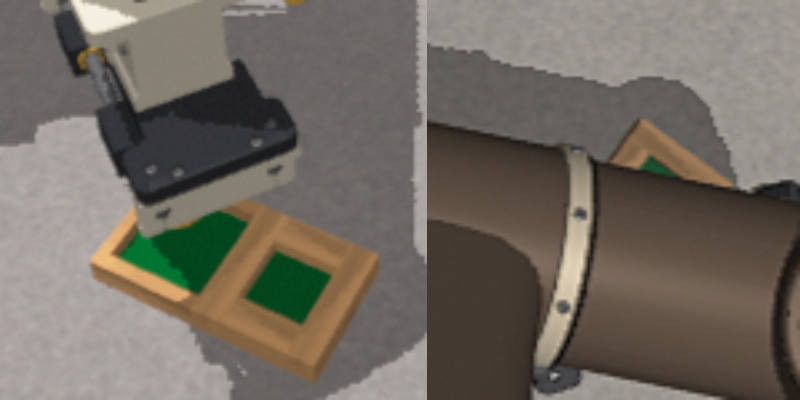

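```bash
python3 -c "
from h import *
print(proj('side',wpts(1)[0]+[.4034,-.2804,.0496]).max(0))"
python3 -m creep '[[[3,0,-0.05,1,0,0,0],[3,0,-0.05,2,0,0,0],[3,0,-0.05,3,0,0,0],[3,0,-0.05,3.6,0,0,0],[3,0,-0.05,3.9,0,0,0],[3,0,-0.05,4.05,0,0,0],[3,0,-0.05,4.15,0,0,0],[3,0,-0.05,4.15,0,0,0],[3,0,-0.05,4.15,0,0,0]]]'
```

```text
[218.36993733 326.61473305]
t: 12.5
eef_pos: [0.4039, -0.2814, 0.0123]
ee_rot: [-3.141, 0.0, -2.844]
force: [-0.5, 0.3, -6.0]
width: 0.037
gripper_force: 30.0
```

```bash
python3 -m creep '[[[3,0,0,0.05,0,0,0],[3,0,0,0.1,0,0,0],[3,0,0,0.1,0,0,0]]]'
```

```text
t: 12.88
eef_pos: [0.404, -0.2814, 0.0117]
ee_rot: [-3.141, 0.0, -2.844]
force: [-1.2, 2.6, 3.4]
width: 0.0368
gripper_force: 30.0
```

Contact. Release and rise.

```bash
python3 -m creep '[[[3.6,0,0,0,0,0,0],[3.8,0,0,0,0,0,0],[4,0,0,0,0,0,0],[4.4,0,0,0,0,0,0],[5,0,0,0,0,0,0],[5.8,0,0,0,0,0,0],[5.8,0,0,-0.5,0,0,0],[5.8,0,0,-2,0,0,0],[5.8,0,0,-4,0,0,0],[5.8,0,0,-6.5,0,0,0],[5.8,0,0,-9,0,0,0],[5.8,0,0,-10.5,0,0,0],[5,0,0,-10.5,0,0,0],[4,0,0,-10.5,0,0,0]]]'; python3 g.py BS@.1 BS@.003 BS@.01
```

```text
t: 14.62
eef_pos: [0.4032, -0.2811, 0.1153]
ee_rot: [3.141, -0.001, -2.844]
force: [-0.5, -0.2, 0.3]
width: 0.0453
gripper_force: 0.0
t 14.62 tcp [ 0.4032 -0.2811  0.1153] w 0.0453 rot [ 3.141e+00 -1.000e-03 -2.844e+00]
BS@.1 [-15.5   17.96   1.53]
BS@.003 [-15.51  17.95  11.23]
BS@.01 [-15.51  17.95  10.53]
```

```bash
python3 - <<'E'
from h import *
c=np.array([.4613,.0715]);x=np.array([-.956,-.293]);y=np.array([-.293,.956])
for d in (.036,.065,.0965):
  for z in (.0335,.06,.081): print(d,z,[proj("side",np.r_[c-y*d+x*s,z])[0].round(1).tolist() for s in(.039,-.039)])
# silhouette of a held 40mm body: pads bottom row vs TCP
E
```

```text
0.036 0.0335 [[214.1, 201.4], [248.0, 191.4]]
0.036 0.06 [[213.0, 191.4], [247.5, 181.5]]
0.036 0.081 [[212.1, 183.2], [247.1, 173.4]]
0.065 0.0335 [[219.1, 209.3], [253.5, 198.8]]
0.065 0.06 [[218.1, 199.1], [253.2, 188.8]]
0.065 0.081 [[217.3, 190.9], [252.9, 180.6]]
0.0965 0.0335 [[224.9, 218.1], [259.9, 207.1]]
0.0965 0.06 [[223.9, 207.9], [259.6, 197.1]]
0.0965 0.081 [[223.1, 199.6], [259.4, 188.8]]
```

The plate and tip geometry both say the true tool height is about 26 mm above the reported TCP. This also matches the contact widths, so I'll pick grasp heights with that offset and confirm them by width.

```bash
python3 -m creep '[[[4,-1,1.2,0,0,0,0],[4,-3.5,4,0,0,0,0],[4,-6.5,7.5,0,0,0,0],[4,-9.5,11,0,0,0,0],[4,-12.5,14.5,0,0,0,0],[4,-14.7,17,0,0,0,0],[4,-15.5,17.95,1,0,0,0],[4,-15.5,17.95,3,0,0,0],[4,-15.5,17.95,5,0,0,0],[4,-15.5,17.95,7,0,0,0],[4,-15.5,17.95,8,0,0,0],[4,-15.5,17.95,8,0,0,0]]]'; python3 g.py BS@-.011
```

```text
t: 16.12
eef_pos: [0.4985, -0.0646, 0.0352]
ee_rot: [3.141, -0.002, -2.844]
force: [0.3, -0.5, -0.1]
width: 0.0399
gripper_force: 0.0
t 16.12 tcp [ 0.4985 -0.0646  0.0352] w 0.0399 rot [ 3.141e+00 -2.000e-03 -2.844e+00]
BS@-.011 [-0.06  0.04  4.62]
```

```bash
python3 -m creep '[[[4,-0.05,0.05,1,0,0,0],[4,-0.05,0.05,2,0,0,0],[4,-0.05,0.05,3,0,0,0],[4,-0.05,0.05,3.7,0,0,0],[4,-0.05,0.05,4.2,0,0,0],[4,-0.05,0.05,4.5,0,0,0],[4,-0.05,0.05,4.6,0,0,0],[3.5,-0.05,0.05,4.6,0,0,0],[3.1,-0.05,0.05,4.6,0,0,0],[2.8,-0.05,0.05,4.6,0,0,0],[2.6,-0.05,0.05,4.6,0,0,0],[2.4,-0.05,0.05,4.6,0,0,0],[2.2,-0.05,0.05,4.6,0,0,0],[2.0,-0.05,0.05,4.6,0,0,0],[1.8,-0.05,0.05,4.6,0,0,0],[1.6,-0.05,0.05,4.6,0,0,0],[1.6,-0.05,0.05,4.6,0,0,0]]]' 15; python3 - <<'E'
from h import *
im=grab_frame("side"); cv2.imwrite("pics/chk6.png",cv2.resize(im[180:260,200:320],None,fx=6,fy=6,interpolation=cv2.INTER_CUBIC))
E
```

```text
t: 18.25
eef_pos: [0.4997, -0.0637, -0.0098]
ee_rot: [-3.142, 0.0, -2.844]
force: [0.9, -1.8, 0.7]
width: 0.0203
gripper_force: 15.0
```

View pics/chk6.png

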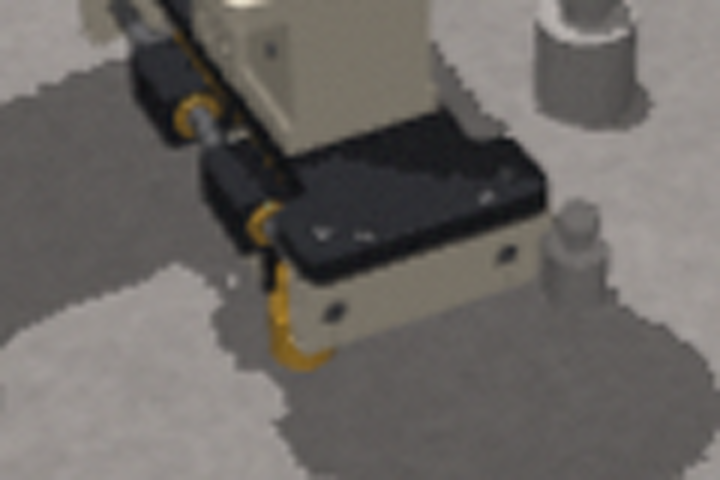

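Width 20.3 mm is the same 1.5 mm under nominal as on the large weight, so the small body (crop (300,350)) is gripped. Now I lift and carry it.

```bash
python3 -m creep '[[[1.6,0,0,-0.3,0,0,0],[1.6,0,0,-1,0,0,0],[1.6,0,0,-2.5,0,0,0],[1.6,0,0,-4.5,0,0,0],[1.6,0,0,-7,0,0,0],[1.6,0,0,-9,0,0,0],[1.6,0,0,-10,0,0,0],[1.6,0,0,-10,0,0,0]]]'; python3 g.py gs@.09 gs@.0082 gs@-.0018
```

```text
t: 19.3
eef_pos: [0.5001, -0.0635, 0.0911]
ee_rot: [3.142, 0.002, -2.844]
force: [-0.5, -0.6, -1.9]
width: 0.0195
gripper_force: 15.0
t 19.3 tcp [ 0.5001 -0.0635  0.0911] w 0.0195 rot [ 3.142e+00  2.000e-03 -2.844e+00]
gs@.09 [ 11.34 -23.77   0.08]
gs@.0082 [ 11.36 -23.77   8.26]
gs@-.0018 [ 11.36 -23.77   9.26]
```

```bash
python3 -m creep '[[[1.6,0.6,-1.2,0,0,0,0],[1.6,2,-4,0,0,0,0],[1.6,3.5,-7.5,0,0,0,0],[1.6,5.2,-11,0,0,0,0],[1.6,7,-14.6,0,0,0,0],[1.6,8.8,-18.2,0,0,0,0],[1.6,10.2,-21.3,0,0,0,0],[1.6,11,-23.1,0,0,0,0],[1.6,11.35,-23.75,0,0,0,0],[1.6,11.35,-23.75,1.5,0,0,0],[1.6,11.35,-23.75,3.5,0,0,0],[1.6,11.35,-23.75,5.5,0,0,0],[1.6,11.35,-23.75,7,0,0,0],[1.6,11.35,-23.75,7.5,0,0,0],[1.6,11.35,-23.75,7.5,0,0,0]]]'; python3 g.py gs@-.0018;  python3 - <<'E'
from h import *
a=grab_frame("side"); p=get_state()["eef_pos"]
q=proj("side",np.vstack(wpts(0))+[p[0],p[1],p[2]+.0098]); print(q.min(0),q.max(0))
x0,y0=190,240
cv2.imwrite("pics/chk7.png",cv2.resize(a[y0:y0+130,x0-40:x0+110],None,fx=5,fy=4.6,interpolation=cv2.INTER_CUBIC))
E
```

```text
t: 21.18
eef_pos: [0.4608, -0.3238, 0.0149]
ee_rot: [3.141, -0.001, -2.843]
force: [0.8, -0.1, -1.1]
width: 0.0199
gripper_force: 15.0
t 21.18 tcp [ 0.4608 -0.3238  0.0149] w 0.0199 rot [ 3.141e+00 -1.000e-03 -2.843e+00]
gs@-.0018 [-0.05 -0.04  1.67]
[239.2268862  327.04587006] [254.33745851 350.15925407]
```

View pics/chk7.png

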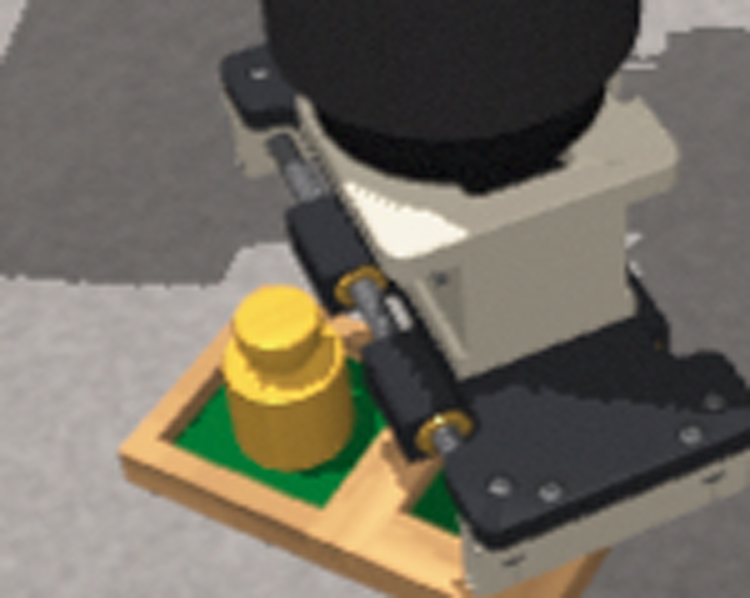

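The large brass weight stands upright in its recess (crop (290,380)), and the small one is held behind the gripper. I'll lower it to the felt.

```bash
python3 -m creep '[[[1.6,-0.05,-0.05,0.5,0,0,0],[1.6,-0.05,-0.05,1,0,0,0],[1.6,-0.05,-0.05,1.3,0,0,0],[1.6,-0.05,-0.05,1.5,0,0,0],[1.6,-0.05,-0.05,1.6,0,0,0],[1.6,-0.05,-0.05,1.6,0,0,0],[1.6,-0.05,-0.05,1.6,0,0,0]]]'
```

```text
t: 22.1
eef_pos: [0.4615, -0.3244, -0.0007]
ee_rot: [-3.141, 0.0, -2.844]
force: [-0.6, -1.0, -0.6]
width: 0.0202
gripper_force: 15.0
```

```bash
python3 -m creep '[[[1.6,0,0,0.05,0,0,0],[1.6,0,0,0.1,0,0,0],[1.6,0,0,0.1,0,0,0]]]';
```

```text
t: 22.48
eef_pos: [0.4615, -0.3244, -0.0018]
ee_rot: [-3.141, 0.0, -2.844]
force: [-0.5, 0.2, -0.6]
width: 0.0196
gripper_force: 15.0
```

```bash
python3 -m creep '[[[1.6,0,0,0.05,0,0,0],[1.6,0,0,0.05,0,0,0],[1.6,0,0,0.05,0,0,0]]]';
```

```text
t: 22.85
eef_pos: [0.4616, -0.3245, -0.0019]
ee_rot: [-3.141, 0.0, -2.844]
force: [-0.9, 1.1, 6.4]
width: 0.0198
gripper_force: 15.0
```

```bash
python3 -m creep '[[[1.9,0,0,0,0,0,0],[2.1,0,0,0,0,0,0],[2.4,0,0,0,0,0,0],[2.8,0,0,0,0,0,0],[3.4,0,0,0,0,0,0],[4,0,0,0,0,0,0],[4,0,0,-0.5,0,0,0],[4,0,0,-2,0,0,0],[4,0,0,-4,0,0,0],[4,0,0,-6.5,0,0,0],[4,0,0,-9,0,0,0],[4,0,0,-11,0,0,0],[5,0,0,-12,0,0,0],[6,0,0,-12,0,0,0]]]'; python3 g.py SL@.1 SL@-.005
```

```text
t: 24.6
eef_pos: [0.4618, -0.3245, 0.1186]
ee_rot: [-3.141, 0.002, -2.844]
force: [0.9, -0.2, -0.3]
width: 0.0547
gripper_force: 0.0
t 24.6 tcp [ 0.4618 -0.3245  0.1186] w 0.0547 rot [-3.141e+00  2.000e-03 -2.844e+00]
SL@.1 [-26.31  31.83   1.87]
SL@-.005 [-26.29  31.84  12.37]
```

```bash
python3 -m creep '[[[6.5,-1,1.2,0,0,0,0],[6.5,-3.5,4.2,0,0,0,0],[6.5,-6.5,7.9,0,0,0,0],[6.5,-9.5,11.5,0,0,0,0],[6.5,-12.5,15.1,0,0,0,0],[6.5,-15.5,18.7,0,0,0,0],[6.5,-18.5,22.4,0,0,0,0],[6.5,-21.5,26,0,0,0,0],[6.5,-24.3,29.4,0,0,0,0],[6.5,-25.7,31.1,0,0,0,0],[6.5,-26.3,31.85,0,0,0,0],[6.5,-26.3,31.85,2,0,0,0],[6.5,-26.3,31.85,4,0,0,0],[6.5,-26.3,31.85,4.5,0,0,0],[6.5,-26.3,31.85,4.5,0,0,0]]]'; python3 g.py SL@-.005;  python3 - <<'E'
from h import *
# are the trayed brass weights upright? compare masks with model
a=grab_frame("side"); h,s,v=masks(a); m=((s>110)&(h>18)&(h<35)&(v>60)).astype(np.uint8)
for k,p,b in (("BL",(.404,-.2814),1),("BS",(.4615,-.3244),0)):
    q=proj("side",np.vstack(wpts(b))+[*p,.008]); c=q.mean(0)
    print(k,q.min(0).round(),q.max(0).round())
    W=np.zeros_like(m); (x0,y0),(x1,y1)=q.min(0).astype(int)-5,q.max(0).astype(int)+5; W[y0:y1,x0:x1]=m[y0:y1,x0:x1]
    ys,xs=np.nonzero(W); print(xs.min(),ys.min(),xs.max(),ys.max(),len(xs))
cv2.imwrite("pics/s8.png",a)
E
```

```text
t: 26.48
eef_pos: [0.6192, 0.0567, 0.0727]
ee_rot: [-3.141, -0.001, -2.844]
force: [0.5, 0.1, 1.5]
width: 0.0651
gripper_force: 0.0
t 26.48 tcp [0.6192 0.0567 0.0727] w 0.0651 rot [-3.141e+00 -1.000e-03 -2.844e+00]
SL@-.005 [-0.09  0.01  7.77]
BL [194. 305.] [221. 343.]
190 302 224 347 833
BS [240. 334.] [255. 357.]
235 333 258 360 294
```

```bash
python3 -m creep '[[[6.5,-0.05,0,2,0,0,0],[6.5,-0.05,0,4,0,0,0],[6.5,-0.05,0,6,0,0,0],[6.5,-0.05,0,7,0,0,0],[6.5,-0.05,0,7.6,0,0,0],[6.5,-0.05,0,7.75,0,0,0],[6,-0.05,0,7.75,0,0,0],[5.5,-0.05,0,7.75,0,0,0],[5,-0.05,0,7.75,0,0,0],[4.6,-0.05,0,7.75,0,0,0],[4.3,-0.05,0,7.75,0,0,0],[4.0,-0.05,0,7.75,0,0,0],[3.8,-0.05,0,7.75,0,0,0],[3.6,-0.05,0,7.75,0,0,0],[3.4,-0.05,0,7.75,0,0,0],[3.2,-0.05,0,7.75,0,0,0],[3,-0.05,0,7.75,0,0,0],[3,-0.05,0,7.75,0,0,0]]]' 30
```

```text
t: 28.78
eef_pos: [0.6202, 0.057, -0.0046]
ee_rot: [-3.141, 0.0, -2.844]
force: [1.2, -5.5, 2.0]
width: 0.0372
gripper_force: 30.0
```

```bash
python3 -m creep '[[[3,0,0,-0.3,0,0,0],[3,0,0,-0.8,0,0,0],[3,0,0,-1.6,0,0,0],[3,0,0,-3,0,0,0],[3,0,0,-5,0,0,0],[3,0,0,-7,0,0,0],[3,0,0,-9,0,0,0],[3,0,0,-10,0,0,0],[3,0,0,-10,0,0,0]]]'; python3 g.py bb@.0954 bb@.0144
```

```text
t: 29.9
eef_pos: [0.6203, 0.0577, 0.0962]
ee_rot: [3.141, 0.002, -2.844]
force: [-1.0, 0.4, -5.9]
width: 0.0371
gripper_force: 30.0
t 29.9 tcp [0.6203 0.0577 0.0962] w 0.0371 rot [ 3.141e+00  2.000e-03 -2.844e+00]
bb@.0954 [ 4.84 27.79  0.08]
bb@.0144 [ 4.85 27.79  8.18]
```

```bash
python3 -m creep '[[[3,0.2,1.4,0,0,0,0],[3,0.7,4,0,0,0,0],[3,1.3,7.5,0,0,0,0],[3,1.9,11,0,0,0,0],[3,2.5,14.5,0,0,0,0],[3,3.1,18,0,0,0,0],[3,3.7,21.5,0,0,0,0],[3,4.3,24.7,0,0,0,0],[3,4.7,26.9,0,0,0,0],[3,4.85,27.8,0,0,0,0],[3,4.85,27.8,0,0,0,0],[3,4.85,27.8,2,0,0,0],[3,4.85,27.8,4,0,0,0],[3,4.85,27.8,6,0,0,0],[3,4.85,27.8,7.5,0,0,0],[3,4.85,27.8,8.2,0,0,0],[3,4.85,27.8,8.2,0,0,0]]]'; python3 g.py bb@.0034
```

```text
t: 32.02
eef_pos: [0.492, 0.3087, 0.0129]
ee_rot: [-3.141, -0.001, -2.844]
force: [0.3, -0.1, -5.4]
width: 0.0369
gripper_force: 30.0
t 32.02 tcp [0.492  0.3087 0.0129] w 0.0369 rot [-3.141e+00 -1.000e-03 -2.844e+00]
bb@.0034 [-0.06  0.04  0.95]
```

```bash
python3 -m creep '[[[3,-0.05,0.05,0.3,0,0,0],[3,-0.05,0.05,0.6,0,0,0],[3,-0.05,0.05,0.8,0,0,0],[3,-0.05,0.05,0.9,0,0,0],[3,-0.05,0.05,0.95,0,0,0],[3,-0.05,0.05,0.95,0,0,0],[3,-0.05,0.05,0.95,0,0,0]]]'
```

```text
t: 32.9
eef_pos: [0.4923, 0.3096, 0.0037]
ee_rot: [3.142, 0.0, -2.844]
force: [0.2, -0.7, -7.0]
width: 0.0374
gripper_force: 30.0
```

```bash
python3 -m creep '[[[3,0,0,0.05,0,0,0],[3,0,0,0.08,0,0,0],[3,0,0,0.08,0,0,0]]]'
```

```text
t: 33.28
eef_pos: [0.4925, 0.3097, 0.0034]
ee_rot: [3.141, 0.001, -2.844]
force: [-1.9, -1.2, 1.0]
width: 0.0376
gripper_force: 30.0
```

Contact (−7 → +1 N). Release and rise.

```bash
python3 -m creep '[[[3.6,0,0,0,0,0,0],[3.8,0,0,0,0,0,0],[4,0,0,0,0,0,0],[4.4,0,0,0,0,0,0],[5,0,0,0,0,0,0],[5.8,0,0,0,0,0,0],[5.8,0,0,-0.5,0,0,0],[5.8,0,0,-2,0,0,0],[5.8,0,0,-4,0,0,0],[5.8,0,0,-6.5,0,0,0],[5.8,0,0,-9,0,0,0],[5.8,0,0,-10.5,0,0,0],[5,0,0,-11,0,0,0],[4,0,0,-11,0,0,0]]]'; python3 g.py SS@.0352
```

```text
t: 35.02
eef_pos: [0.4921, 0.3095, 0.1128]
ee_rot: [3.141, -0.0, -2.844]
force: [-0.5, -0.6, -0.5]
width: 0.0448
gripper_force: 0.0
t 35.02 tcp [0.4921 0.3095 0.1128] w 0.0448 rot [ 3.141 -0.    -2.844]
SS@.0352 [  0.74 -37.48   7.75]
```

```bash
python3 -m creep '[[[4,0,-1.5,0,0,0,0],[4,0,-5,0,0,0,0],[4,0.1,-9,0,0,0,0],[4,0.2,-13,0,0,0,0],[4,0.3,-17,0,0,0,0],[4,0.4,-21,0,0,0,0],[4,0.5,-25,0,0,0,0],[4,0.6,-29,0,0,0,0],[4,0.7,-33,0,0,0,0],[4,0.75,-36,0,0,0,0],[4,0.75,-37.5,0,0,0,0],[4,0.75,-37.5,1.5,0,0,0],[4,0.75,-37.5,3.5,0,0,0],[4,0.75,-37.5,5.5,0,0,0],[4,0.75,-37.5,7,0,0,0],[4,0.75,-37.5,7,0,0,0]]]'; python3 g.py SS@-.0105
```

```text
t: 37.02
eef_pos: [0.5939, -0.0508, 0.0412]
ee_rot: [3.141, -0.003, -2.843]
force: [-0.3, 0.0, 0.0]
width: 0.04
gripper_force: 0.0
t 37.02 tcp [ 0.5939 -0.0508  0.0412] w 0.04 rot [ 3.141e+00 -3.000e-03 -2.843e+00]
SS@-.0105 [-0.11 -0.06  5.17]
```

```bash
python3 -m creep '[[[4,-0.05,0,1,0,0,0],[4,-0.05,0,2,0,0,0],[4,-0.05,0,3,0,0,0],[4,-0.05,0,4,0,0,0],[4,-0.05,0,4.7,0,0,0],[4,-0.05,0,5,0,0,0],[4,-0.05,0,5.15,0,0,0],[3.5,-0.05,0,5.15,0,0,0],[3.1,-0.05,0,5.15,0,0,0],[2.8,-0.05,0,5.15,0,0,0],[2.6,-0.05,0,5.15,0,0,0],[2.4,-0.05,0,5.15,0,0,0],[2.2,-0.05,0,5.15,0,0,0],[2.0,-0.05,0,5.15,0,0,0],[1.8,-0.05,0,5.15,0,0,0],[1.6,-0.05,0,5.15,0,0,0],[1.6,-0.05,0,5.15,0,0,0]]]' 15
```

```text
t: 39.15
eef_pos: [0.5962, -0.0509, -0.0077]
ee_rot: [-3.141, 0.001, -2.843]
force: [-1.5, -0.1, 6.3]
width: 0.0168
gripper_force: 3.7
```

The fingers are riding on the body's top edge, so they are slightly too high. I'll open, go lower and close again.

```bash
python3 -m creep '[[[2,0,0,0,0,0,0],[2.6,0,0,0,0,0,0],[3.2,0,0,0,0,0,0],[4,0,0,0,0,0,0],[4,0,0,0,0,0,0]]]'; python3 g.py SS@-.015; python3 - <<'E'
from h import *
a=grab_frame("side"); b=grab_frame("top")
cv2.imwrite("pics/chk9.png",np.hstack([cv2.resize(a[170:260,250:370],(560,420),interpolation=cv2.INTER_CUBIC),cv2.resize(b[205:305,110:170],(240,420),interpolation=cv2.INTER_CUBIC)]))
E
```

```text
t: 39.78
eef_pos: [0.5955, -0.051, -0.0088]
ee_rot: [3.142, -0.0, -2.844]
force: [0.4, 0.3, -0.3]
width: 0.0394
gripper_force: 0.0
t 39.77 tcp [ 0.5955 -0.051  -0.0088] w 0.0394 rot [ 3.142 -0.    -2.844]
SS@-.015 [0.05 0.01 0.62]
```

View pics/chk9.png

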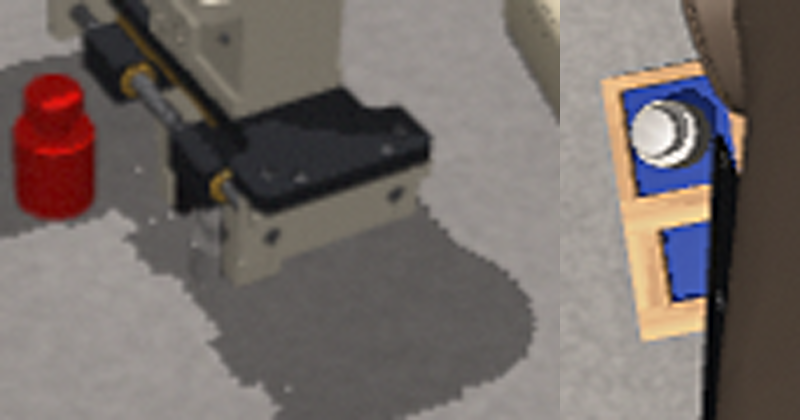

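The small steel weight still stands upright between the fingers (crop (205,245)). The large steel one stands in the blue large recess (665,133), and red is untouched. I'll go 5 mm lower and grip.

```bash
python3 -m creep '[[[4,0,0,0.2,0,0,0],[4,0,0,0.4,0,0,0],[4,0,0,0.5,0,0,0],[4,0,0,0.5,0,0,0],[3.5,0,0,0.5,0,0,0],[3.1,0,0,0.5,0,0,0],[2.8,0,0,0.5,0,0,0],[2.6,0,0,0.5,0,0,0],[2.4,0,0,0.5,0,0,0],[2.2,0,0,0.5,0,0,0],[2.0,0,0,0.5,0,0,0],[1.8,0,0,0.5,0,0,0],[1.8,0,0,0.5,0,0,0]]]' 15
```

```text
t: 41.5
eef_pos: [0.5957, -0.051, -0.0136]
ee_rot: [-3.142, -0.0, -2.844]
force: [0.6, 0.1, 0.5]
width: 0.0209
gripper_force: 15.0
```

Gripped on the body at 20.9 mm. Lift.

```bash
python3 -m creep '[[[1.6,0,0,-0.3,0,0,0],[1.6,0,0,-1,0,0,0],[1.6,0,0,-2.5,0,0,0],[1.6,0,0,-4.5,0,0,0],[1.6,0,0,-7,0,0,0],[1.6,0,0,-9,0,0,0],[1.6,0,0,-11,0,0,0],[1.6,0,0,-11,0,0,0]]]'; python3 g.py bs@.096 bs@.0044
```

```text
t: 42.5
eef_pos: [0.5971, -0.0507, 0.0991]
ee_rot: [-3.141, 0.004, -2.844]
force: [0.8, 0.3, -0.8]
width: 0.0208
gripper_force: 15.0
t 42.5 tcp [ 0.5971 -0.0507  0.0991] w 0.0208 rot [-3.141  0.004 -2.844]
bs@.096 [ 6.57 38.36  0.26]
bs@.0044 [ 6.61 38.37  9.42]
```

```bash
python3 -m creep '[[[1.6,0.2,1.4,0,0,0,0],[1.6,0.8,4.5,0,0,0,0],[1.6,1.4,8.2,0,0,0,0],[1.6,2,12,0,0,0,0],[1.6,2.7,16,0,0,0,0],[1.6,3.4,20,0,0,0,0],[1.6,4.1,24,0,0,0,0],[1.6,4.8,28,0,0,0,0],[1.6,5.5,32,0,0,0,0],[1.6,6.1,35.5,0,0,0,0],[1.6,6.5,37.7,0,0,0,0],[1.6,6.6,38.4,0,0,0,0],[1.6,6.6,38.4,1.5,0,0,0],[1.6,6.6,38.4,3.5,0,0,0],[1.6,6.6,38.4,5.5,0,0,0],[1.6,6.6,38.4,7.5,0,0,0],[1.6,6.6,38.4,8.8,0,0,0],[1.6,6.6,38.4,9,0,0,0],[1.6,6.6,38.4,9,0,0,0]]]'; python3 g.py bs@-.0056
```

```text
t: 44.88
eef_pos: [0.4201, 0.2967, 0.0065]
ee_rot: [-3.142, 0.0, -2.844]
force: [0.1, 0.6, -0.8]
width: 0.0206
gripper_force: 15.0
t 44.88 tcp [0.4201 0.2967 0.0065] w 0.0206 rot [-3.142  0.    -2.844]
bs@-.0056 [-0.14 -0.04  1.21]
```

```bash
python3 -m creep '[[[1.6,-0.15,-0.05,0.3,0,0,0],[1.6,-0.15,-0.05,0.6,0,0,0],[1.6,-0.15,-0.05,0.9,0,0,0],[1.6,-0.15,-0.05,1.05,0,0,0],[1.6,-0.15,-0.05,1.15,0,0,0],[1.6,-0.15,-0.05,1.15,0,0,0],[1.6,-0.15,-0.05,1.15,0,0,0]]]'
```

```text
t: 45.75
eef_pos: [0.4215, 0.2968, -0.0051]
ee_rot: [3.142, 0.0, -2.844]
force: [0.6, 1.0, -0.8]
width: 0.0209
gripper_force: 15.0
```

```bash
python3 -m creep '[[[1.6,0,0,0.05,0,0,0],[1.6,0,0,0.08,0,0,0],[1.6,0,0,0.08,0,0,0]]]'
```

```text
t: 46.12
eef_pos: [0.4216, 0.2968, -0.0057]
ee_rot: [3.141, 0.0, -2.844]
force: [-1.3, -0.4, 2.1]
width: 0.0209
gripper_force: 15.0
```

Contact. Release, rise, and back off so the trays are clear to view.

```bash
python3 -m creep '[[[2,0,0,0,0,0,0],[2.2,0,0,0,0,0,0],[2.5,0,0,0,0,0,0],[2.9,0,0,0,0,0,0],[3.4,0,0,0,0,0,0],[4,0,0,0,0,0,0],[4,0,0,-0.5,0,0,0],[4,0,0,-2,0,0,0],[4,0,0,-4,0,0,0],[4,0,0,-6.5,0,0,0],[4,0,0,-9,0,0,0],[4,0,0,-12,0,0,0],[4,-1,-3,-14,0,0,0],[4,-2,-8,-14,0,0,0],[4,-3,-13,-14,0,0,0],[4,-4,-18,-14,0,0,0],[4,-5,-23,-14,0,0,0],[4,-6,-28,-14,0,0,0],[4,-6,-30,-14,0,0,0],[4,-6,-30,-14,0,0,0]]]'; python3 - <<'E'
from h import *
a=grab_frame("side"); b=grab_frame("top")
r=lambda i,s:cv2.resize(i,s,interpolation=cv2.INTER_CUBIC)
cv2.imwrite("pics/final.png",np.vstack([np.hstack([r(a[285:395,165:298],(400,330)),r(a[115:170,175:255],(400,275)[:1]+(330,))]),np.hstack([r(b[205:300,110:245],(380,267)),r(b[120:300,330:613],(420,267))])]))
E
```

```text
t: 48.62
eef_pos: [0.5669, 0.0264, 0.1347]
ee_rot: [3.142, 0.0, -2.846]
force: [-0.0, 0.4, 0.2]
width: 0.0397
gripper_force: 0.0
```

View pics/final.png

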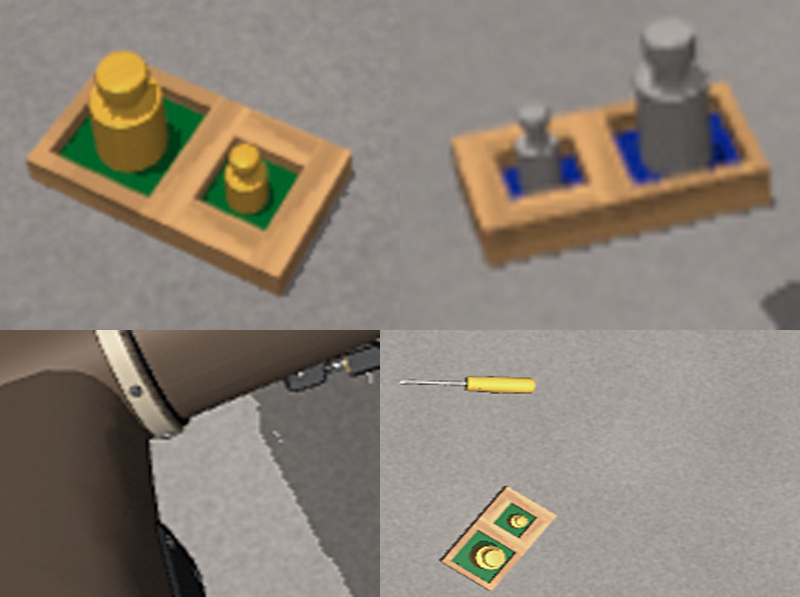

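The final picture shows all four weights upright in the right recesses: brass in green at (127,110) and (247,180), steel in blue at (672,95) and (538,150). The screwdriver is still where it lay. I'm handing the job in.

```bash
python3 -c "
from station import *
print(job_done())"
```

```text
the job is handed in; nothing more can be done
None
```

Job handed in at about 49 s: all four weights stand upright in their correct recesses, the screwdriver is where it lay, and the arm never went near the multimeter, though I didn't check its position in the last picture.

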